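# Snap the sachet carrier onto its counter hook

## Task

Lift the loose blue hood off the snap hook and stand it upright on the counter well clear of the hook and the carrier. Without lifting the sachet carrier, push it along between its rails until its eye has passed the sprung gate, the gate has shut behind it and the carrier is fully home; then draw the carrier back until the eye comes up against the shut gate, to see that it holds. Finally put the hood back down over the hook and the caught eye as it was, and leave the bell, shaker and ramekin where they are.

Things in the scene. Friction and masses are not known exactly. Their poses are not given: they have to be found in the camera images.
- dock: Fixed snap-hook station, placed and turned differently each time. Origin on the counter under the front face of the steel hook post; x is the direction in which the carrier is pushed (the post lies at the far end), z up. Post x 0 to 14, y -11 to 11 mm, 84 mm high; its foot ends at x 18, y +-22. Steel hook of 8 mm bar in the plane y = 0, its open side to -x.
- hook_mouth (a point): Point on the shut gate, at dock x -50, y 0, height 51 mm, that the eye's top bar meets. Below it the hook's lower arm (height 27) ends in a turned-up nose, front face x -61, top 44 mm high. Above it the upper arm (top 80 mm high) carries the gate's hinge.
- rails (a point): Point on the counter midway between the two guide rails, at dock x -85, y 0. Rails, of slippery black plastic, are 14 mm high, 6 mm thick, inner faces at dock y +-58.5 mm from x -66 to -105, then flaring to y +-81 at x -155 mm; they centre the carrier (110 mm wide) as it is pushed.
- gate (a joint): Sprung brass gate, a 6 mm rod hinged at dock x -50, height 74, hanging to height 37 mm behind the nose. 0 rad = shut, against a stop (cannot open outwards); up to 1.4 as it swings in towards the post. The eye pushed along dock x swings it to about 1.0 with 3 to 8 N, and it springs shut once the eye's bar is past about dock x -18 mm.
- carrier: Loose steel sachet tray, 120 (x) by 110 mm (y), 0.5 kg. Origin: centre of the underside; x points to its eye, at the start nearly along dock x. Floor 4 mm thick; end wall at -x 8 mm thick (x -60 to -52), 40 mm high; other walls 30 high. A black sachet box fixed in it (walls to 46, sachets to 64 mm above the counter) fills x -9 to 55, y +-45 mm.
- bay (a point): Centre of the floor of the carrier's empty bay (carrier x -30, y 0, height 4 mm), between end wall and sachet box: x -52 to -9, y -51 to 51 mm. Fingertips let down into it can push the sachet box's face forward (friction and gate together stay under 15 N) and draw the end wall back.
- eye (a point): Middle of the top bar of the carrier's eye: upright staple of 6 mm rod at carrier x 121, bar centre 51 mm high, 42 mm wide outside, 30 inside, on a flat tongue (44 mm wide, 2 to 6 mm high). Fully home, the tongue's end stops at the post's foot and the bar is at dock x about -7 mm. Bar drawn back against the shut gate: dock x about -44 mm.
- hood: Loose blue plastic hood, 102 (x) by 74 (y) by 124 mm, 0.15 kg, open below, walls 3 mm, inside 92 mm high. Origin: centre of the underside. Stands over the hook with origin at dock x -22, y 0, axes as the dock's, some 8 mm of play all round. Front wall ends 14 mm above the counter (room for the tongue) and blocks the eye. It goes back on only when the carrier is drawn back. Lift it 90 mm to clear the hook.
- fin (a point): Grip fin on top of the hood, 12 mm thick (along hood y), 50 mm long (along hood x), from 95 to 124 mm above the hood's underside; this point lies on the hood's centre line, 111 mm up.
- bell: Bystander: steel service bell on a black base, 85 mm across, 64 mm high, to the right of the dock; origin under its centre.
- shaker: Bystander: dark shaker with a white top, 41 mm across, 84 mm high, to the right of the dock; origin under its centre.
- ramekin: Bystander: empty white ramekin, 65 mm across, 37 mm high, to the left of the dock; origin under its centre. The counter around the point 140 mm nearer the robot than it (smaller x), at world y 0.225, is free for the hood.

How it is judged:
By the outcome, as a careful person would: the job done as asked, in the order asked, and still so for the second after the job is handed in, with the robot touching nothing.
It also fails if it takes over 72 s, if anything falls off the work surface, if the arm or the gripper's body presses on something with over 40 N, if the wrist force passes 120 N, or if a joint passes its speed limit or range.

## Robot

A 6-joint arm with a two-finger parallel gripper is mounted at the origin on a cart in front of the work surface, level with it; the furniture and walls round the work are solid. World frame = base frame: x ahead of the robot, y to its left, z up, the work surface at z = 0. Lengths are in m, angles in rad, forces in N, time in s.
With the tool pointing down it reaches from about 0.35 to 0.975 m from the base axis. Payload 4.9 kg.
Tool frame: the origin (TCP) lies at the very end of the fingers, on their centre line; the grasp point (between the pads) lies 19 mm behind it; z points along the fingers, y is the line along which they close (so a half turn about z gives the same grasp; the last joint's range is limited). The gripper opens to 85 mm and grips with 20 to 120 N. Pads are 22 mm wide; open, the fingers measure 114 mm over their backs; the gripper's body (76 mm by 85 mm) begins 54 mm behind the grasp point. The pads swing forward as they close: fully open they stand 13 mm farther back than shut.
Start: joints at [1.004, 0.053, 1.613, -0, 1.476, -0.119], TCP at [0.271, 0.563, 0.231] pointing down, gripper open.
Joint ranges: [-3.01, 3.01], [-1.01, 2.22], [0.06, 2.58], [-1.02, 4.17], [0.09, 2.62], [-3.14, 3.14]. Speed limits (rad/s): [2.57, 2.57, 3.14, 3.14, 3.14, 3.14].

## Interface

Orientations are given as a rotation vector (axis times angle).
In Python, from station import get_obs, get_image, finish_job gives the robot as it stands. The module is installed in compiled form; this text tells all that it offers.
- The arm moves only by the tool carry_out, never from a script. Its argument "rows" is a list of rows, each a list of 7 numbers: the turn, a rotation vector about the tool's x, y, z as a fraction of full scale, then the shift along the tool's x, y, z as a fraction of full scale, then the closure, from -1 (fully open) to 1 (shut). A call has 1 to 5 rows; each row is the pose to reach, as a shift and turn from the pose commanded when the call began, along the tool's axes at that moment, turning the shorter way round; what a row does not reach only later rows make up. Full scale, the value 1, is 300 mm for a shift and pi rad for a turn. A row lasts 1/10 s, in which the tool goes at most 50 mm and 8.59 degrees, less where a joint would pass 70% of its speed; a pose out of reach is approached as far as the arm can. A call with a number of a shift or a turn outside -1 to 1 is refused whole. A call with a gripper value outside its range is refused whole. The fingers move at their own pace and stop on an object; "force" is the grip in N (left out, the last holds). Time passes only in rows, so rows that repeat a pose let the fingers close. It gives the time, the measured TCP pose, the force, the opening and the grip force at its end, in the units of the state.
- get_obs(): the state, without advancing time (a new reading comes with each control period).
- get_image(name): name is "scene" or "top" or "wrist"; returns a dict with "img" (420x560x3 uint8, blue, green, red), "mtx" (3x3 intrinsics, pixels), "D" ([k1, k2, p1, p2, k3] as OpenCV has them; the pictures are not rectified), "R" (3x3) and "t" (3): a world point X has camera coordinates R X + t. Camera axes: x right, y down, z forward; pixel columns grow to the right and rows downward; lengths in m; the calibration is good to about 2 mm. A picture is of the moment at which its call begins. There is no depth.
- finish_job(): hands the job in; it is judged then, once.
The state is a dict: "t": time; "q": joint angles; "dq": joint speeds; "effort": joint torques, N m; "tool_pos": TCP position; "tool_rot": TCP orientation; "contact_force": force on the tool from outside, world axes, zero at the start; "wrist_torque": the same for the moment, N m; "opening": finger opening in m; "grip_force": force on a finger pad.
Only numpy, scipy, OpenCV 4.12 (cv2) and the standard library are available. Lean on these libraries where they do the work, as an engineer would, in place of code of your own. Each camera call takes 0.05 s, during which the arm holds its last target. There are 200 camera calls.

## Working session

There is one attempt and no reset: what is moved stays moved. The work goes in short steps, Python scripts to look and compute and a tool call to move; the robot and the scene stay as the last step left them, time stands still between calls to the robot, and variables do not carry over. Pictures are saved under pics/ and viewed, at most 10 in all, crops included, and the job is handed in when it is done.

Besides the shell and the picture viewer there is one more tool, called after "Emit:" by a JSON object that holds its "name" and its "arguments", one argument or row to a line. carry_out: Moves the arm, as the interface text tells. Shift numbers are shares of 300 mm and turn numbers shares of pi rad, none past 1 either way. Its arguments: {"type":"object","properties":{"rows":{"type":"array"},"force":{"type":"number"}},"required":["rows"]}

```bash
mkdir -p pics
cat > h.py <<'E'
import numpy as np, cv2
from scipy.spatial.transform import Rotation as Ro
from station import get_obs, get_image
def ray(c,px):
    u=cv2.undistortPoints(np.array([[px]],float),c["mtx"],c["D"])[0,0]
    R=np.array(c["R"]);t=np.array(c["t"]).ravel()
    return -R.T@t, R.T@np.array([u[0],u[1],1.0])
def onz(c,px,z):
    o,d=ray(c,px); return o+d*(z-o[2])/d[2]
def proj(c,X):
    R=np.array(c["R"]);
    return cv2.projectPoints(np.array(X,float).reshape(-1,1,3),cv2.Rodrigues(R)[0],np.array(c["t"],float),c["mtx"],c["D"])[0][:,0]
E
python3 - <<'E'
from h import *
a=get_image("scene");b=get_image("top")
for n,c in (("s0",a),("t0",b)):
    for k in("mtx","D","R","t"): c[k]=np.array(c[k],float)
    cv2.imwrite(f"pics/{n}.png",c["img"]); np.savez(f"{n}.npz",**c)
    print(n,-c["R"].T@c["t"].ravel(),c["R"][2])
o=get_obs();print(o)
E
```

```text
s0 [ 0.19437801 -0.88446913  1.16745454] [ 0.28086825  0.56651455 -0.77470917]
t0 [ 0.44666162 -0.09021138  1.16592529] [ 0.11514343  0.01373223 -0.99325395]
{'t': 0.1, 'q': array([ 1.00400578e+00,  5.32666623e-02,  1.61418335e+00, -1.93479744e-05,
        1.47601236e+00, -1.19006848e-01]), 'dq': array([-0.00019896, -0.00190661, -0.00132543, -0.00032973, -0.00077961,
        0.00086513]), 'effort': array([ 8.39640711e-05, -3.94899917e+01, -3.71363854e+01, -1.14171733e-04,
        3.93843060e-03,  7.46400872e-06]), 'tool_pos': array([0.2703009 , 0.5628848 , 0.23018503]), 'tool_rot': array([-6.97376625e-01, -3.06258503e+00,  2.77560556e-03]), 'contact_force': array([-0.5151451 , -0.35711872,  0.01331453]), 'wrist_torque': array([-0.01104883,  0.05813116,  0.02632665]), 'grip_force': 0.0, 'opening': 0.08529465490859428}
```

View pics/s0.png

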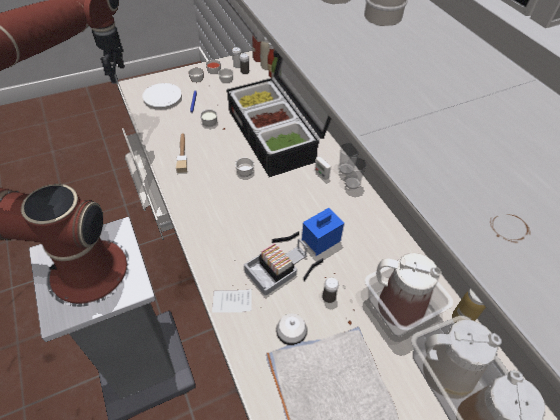

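View pics/t0.png

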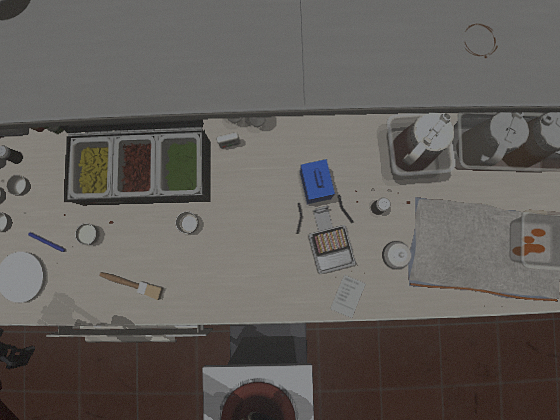

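The scene picture shows the hood at (322,230), the carrier at (271,265), the bell at (291,329), the shaker at (330,289) and the ramekin at (245,167). In the top view the hood is at (317,180), the carrier at (331,248), the rails at (299,218) and (345,208), and the ramekin at (189,223).

Run:
```python
from h import *
c=dict(np.load("t0.npz")); im=c["img"]
cr=cv2.resize(im[150:285,260:420],None,fx=5,fy=4.4*5/4.4,interpolation=cv2.INTER_CUBIC)[:600*1]
cv2.imwrite("pics/t0c.png",cv2.resize(im[150:270,265:425],None,fx=5,fy=5,interpolation=cv2.INTER_CUBIC))
b,g,r=[im[...,i].astype(int) for i in range(3)]
blue=((b-r>60)).astype(np.uint8)
blue[:, :250]=0
n,l,s,ce=cv2.connectedComponentsWithStats(blue)
for i in range(1,n):
    if s[i,4]>100:
        print(s[i],ce[i]); m=(l==i).astype(np.uint8)
        k=cv2.findContours(m,0,1)[0][0]; p=cv2.approxPolyDP(k,2.5,True)[:,0]; print(p, [im[q[1],q[0]].tolist() for q in p])
        print(np.percentile(b[l==i],[5,25,50,75,95]))
print("ramekin",onz(c,(189,223),.037),"bell",onz(c,(397,255),.03),"shk",onz(c,(381,206),.07), "fin",onz(c,(318,180),.124))
```

```text
[301 159  34  40 865] [317.00346821 179.04971098]
[[325 159]
 [301 165]
 [308 198]
 [334 193]] [[140, 99, 75], [119, 63, 42], [119, 74, 53], [119, 73, 53]]
[121. 138. 140. 142. 146.]
ramekin [0.56817697 0.18529372 0.037     ] bell [ 0.45981827 -0.4157285   0.03      ] shk [ 0.59842242 -0.36672533  0.07      ] fin [ 0.66640179 -0.18639276  0.124     ]
```

View pics/t0c.png

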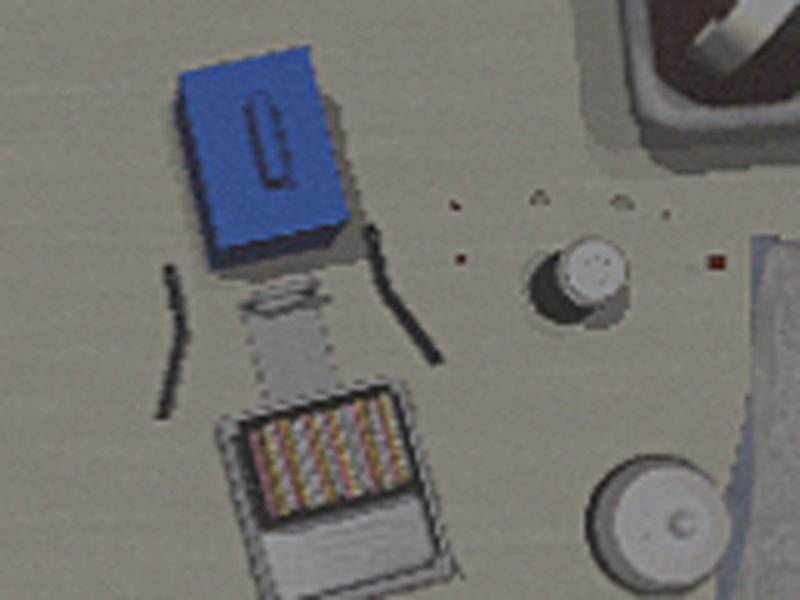

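The crop shows the hood's top corners near (180,74), (308,46), (347,218) and (217,250), and the fin from (259,92) to (281,187). The rail bends are at (181,325) and (388,288), the rail ends at (169,265), (371,228), (162,415) and (437,360), and the eye bar near (285,290).

Run:
```python
from h import *
c=dict(np.load("t0.npz"))
f=lambda p,z: onz(c,(265+(p[0]-2)/5,150+(p[1]-2)/5),z)[:2]
H=[f(p,.095) for p in[(180,74),(308,46),(347,218),(217,250)]]
print("hood",np.round(H,4),np.mean(H,0)); 
d=(H[0]+H[1]-H[2]-H[3]);print("yaw",np.degrees(np.arctan2(d[1],d[0])),np.linalg.norm(d)/2)
F=[f(p,.124) for p in[(259,92),(281,187)]];d=F[0]-F[1];print("fin",np.mean(F,0),np.degrees(np.arctan2(d[1],d[0])),np.linalg.norm(d))
L=[f(p,.014) for p in[(169,265),(181,325),(162,415)]];Rr=[f(p,.014) for p in[(371,228),(388,288),(437,360)]]
print(np.round(L,4),np.round(Rr,4))
for A in(L,Rr):
    d=A[0]-A[1];print(np.degrees(np.arctan2(d[1],d[0])),np.linalg.norm(d))
d=np.array(L[1])-Rr[1];w=np.degrees(np.arctan2(d[1],d[0]))-90;print("rail yaw",w,np.linalg.norm(d))
m=(L[1]+Rr[1])/2;u=np.array([np.cos(np.radians(w)),np.sin(np.radians(w))]);print("dock from rails",m+.105*u, "hood org",m+.083*u)
print("eye",f((285,292),.053))
C=[f(p,.03) for p in[(218,420),(402,380)]]+[f(p,.04) for p in[(460,577)]];print("carrier corners FL FR BR",np.round(C,4))
d=C[0]-C[1];print(np.degrees(np.arctan2(d[1],d[0]))-90)
o=get_obs();print(Ro.from_rotvec(o["tool_rot"]).as_matrix().round(3))
```

```text
hood [[ 0.7183 -0.1422]
 [ 0.7324 -0.2143]
 [ 0.6341 -0.2319]
 [ 0.6182 -0.1594]] [ 0.6757339  -0.18696636]
yaw 9.949550529253672 0.10068031457594452
fin [ 0.67333869 -0.18826788] 10.62186673539787 0.05365777864121832
[[ 0.6229 -0.1359]
 [ 0.5868 -0.1418]
 [ 0.5338 -0.129 ]] [[ 0.6419 -0.2567]
 [ 0.6056 -0.2652]
 [ 0.562  -0.2923]]
9.41491759380539 0.03654810710112614
13.203927205859666 0.03727057407148074
rail yaw 8.661624458290916 0.1247905718789406
dock from rails [ 0.70003715 -0.18769976] hood org [ 0.67828806 -0.19101293]
eye [ 0.59951503 -0.20018543]
carrier corners FL FR BR [[ 0.5288 -0.1608]
 [ 0.5492 -0.2686]
 [ 0.4347 -0.2953]]
10.726909849656025
[[-0.901  0.433 -0.001]
 [ 0.433  0.901 -0.002]
 [ 0.    -0.002 -1.   ]]
```

Emit:
{"name": "carry_out", "arguments": {
  "rows": [
    [0,0,0,-0.673,-0.491,0,-1],
    [0,0,0,-0.673,-0.491,0,-1],
    [0,0,0,-0.673,-0.491,0,-1],
    [0,0,0,-0.673,-0.491,0,-1],
    [0,0,0,-0.673,-0.491,0,-1]
  ]
}}

```text
t: 0.6
tool_pos: [0.3891, 0.3413, 0.2308]
tool_rot: [-0.697, -3.063, 0.001]
contact_force: [0.7, 0.3, 0.6]
opening: 0.0852
grip_force: 0.0
```

Emit:
{"name": "carry_out", "arguments": {
  "rows": [
    [0,0,0,-0.673,-0.491,0,-1],
    [0,0,0,-0.673,-0.491,0,-1],
    [0,0,0,-0.673,-0.491,0,-1],
    [0,0,0,-0.673,-0.491,0,-1],
    [0,0,0,-0.673,-0.491,0,-1]
  ]
}}

```text
t: 1.1
tool_pos: [0.5073, 0.121, 0.231]
tool_rot: [-0.698, -3.063, -0.0]
contact_force: [1.6, 0.4, 0.3]
opening: 0.0855
grip_force: 0.0
```

Emit:
{"name": "carry_out", "arguments": {
  "rows": [
    [0,0,0,-0.673,-0.491,0,-1],
    [0,0,0,-0.673,-0.491,0,-1],
    [0,0,0,-0.673,-0.491,0,-1],
    [0,0,0,-0.673,-0.491,0,-1],
    [0,0,0,-0.673,-0.491,0,-1]
  ]
}}

```text
t: 1.6
tool_pos: [0.6256, -0.0992, 0.2307]
tool_rot: [-0.698, -3.062, -0.0]
contact_force: [1.2, 0.9, 0.4]
opening: 0.0855
grip_force: 0.0
```

Emit:
{"name": "carry_out", "arguments": {
  "rows": [
    [0,0,-0.198,-0.274,-0.2,0,-1],
    [0,0,-0.198,-0.274,-0.2,0,-1],
    [0,0,-0.198,-0.274,-0.2,0,-1],
    [0,0,-0.198,-0.274,-0.2,0,-1],
    [0,0,-0.198,-0.274,-0.2,0,-1]
  ]
}}

```text
t: 2.1
tool_pos: [0.6731, -0.1874, 0.2302]
tool_rot: [0.273, -3.128, -0.001]
contact_force: [-0.1, 0.5, 0.5]
opening: 0.0857
grip_force: 0.0
```

Run:
```python
from h import *
c=get_image("wrist")
for k in("mtx","D","R","t"): c[k]=np.array(c[k],float)
np.savez("w1.npz",**c);cv2.imwrite("pics/w1.png",c["img"])
o=get_obs();print(o["tool_pos"]);print(Ro.from_rotvec(o["tool_rot"]).as_matrix().round(3));print(proj(c,[o["tool_pos"],[.674,-.188,.124]]), -c["R"].T@c["t"])
```

```text
[ 0.67310182 -0.18698561  0.2304743 ]
[[-0.985 -0.172 -0.001]
 [-0.172  0.985  0.   ]
 [ 0.001  0.001 -1.   ]]
[[285.41866729 271.41585784]
 [282.23834509 207.40982359]] [ 0.60509347 -0.20070663  0.37271935]
```

View pics/w1.png

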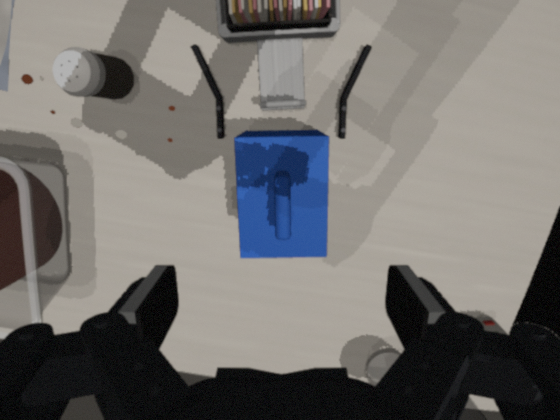

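The wrist picture shows the fin from (282,172) to (284,240) and the hood's top corners at (236,137), (328,136), (326,256) and (241,257). The rail bends are at (221,98) and (343,98), the rail ends at (221,135) and (342,135), and the tongue and eye at (283,75-105).

Run:
```python
from h import *
c=dict(np.load("w1.npz"))
f=lambda p,z: onz(c,p,z)[:2]
H=[f(p,.095) for p in[(236,137),(328,136),(326,256),(241,257)]];print(np.round(H,4),np.mean(H,0))
d=H[2]+H[3]-H[0]-H[1];print(np.degrees(np.arctan2(d[1],d[0])),np.linalg.norm(d)/2)
F=[f(p,.124) for p in[(282,172),(284,240)]];d=F[1]-F[0];print("fin",np.mean(F,0),np.linalg.norm(d),np.degrees(np.arctan2(d[1],d[0])))
A=[f(p,.014) for p in[(221,98),(343,98),(221,135),(342,135)]];print(np.round(A,4))
d=A[1]-A[0];w=np.arctan2(d[1],d[0])-np.pi/2;u=np.array([np.cos(w),np.sin(w)]);print("rail yaw",np.degrees(w),"dock",(A[0]+A[1])/2+.105*u)
s=dict(np.load("t0.npz"));print("ram", onz(s,(189,223),.037))
```

```text
[[ 0.6325 -0.2315]
 [ 0.6195 -0.1616]
 [ 0.7178 -0.1425]
 [ 0.7312 -0.2134]] [ 0.67523775 -0.18727294]
10.693060484712817 0.10027466578451087
fin [ 0.6735366  -0.18749723] 0.05146934490618241 11.6336506856792
[[ 0.6057 -0.2604]
 [ 0.5851 -0.1432]
 [ 0.6411 -0.2556]
 [ 0.6202 -0.1366]]
rail yaw 9.945038014937593 dock [ 0.69881697 -0.18365995]
ram [0.56817697 0.18529372 0.037     ]
```

Emit:
{"name": "carry_out", "arguments": {
  "rows": [
    [0,0,0,-0.004,0,0.438,-1],
    [0,0,0,-0.004,0,0.438,-1],
    [0,0,0,-0.004,0,0.438,-1],
    [0,0,0,-0.004,0,0.438,0],
    [0,0,0,-0.004,0,0.438,1]
  ],
  "force": 40
}}

```text
t: 2.65
tool_pos: [0.6745, -0.1863, 0.1002]
tool_rot: [0.272, -3.129, -0.0]
contact_force: [0.4, 0.2, 1.3]
opening: 0.0592
grip_force: 0.0
```

Emit:
{"name": "carry_out", "arguments": {
  "rows": [
    [0,0,0,0,0,0,1],
    [0,0,0,0,0,0,1],
    [0,0,0,0,0,0,1],
    [0,0,0,0,0,0,1],
    [0,0,0,0,0,0,1]
  ],
  "force": 40
}}

```text
t: 3.15
tool_pos: [0.6758, -0.1872, 0.1025]
tool_rot: [-0.273, 3.126, -0.003]
contact_force: [0.1, 1.1, 6.7]
opening: 0.011
grip_force: 43.4
```

Emit:
{"name": "carry_out", "arguments": {
  "rows": [
    [0,0,0,0,0,-0.03,1],
    [0,0,0,0,0,-0.1,1],
    [0,0,0,0,0,-0.2,1],
    [0,0,0,0,0,-0.3,1],
    [0,0,0,0,0,-0.42,1]
  ]
}}

```text
t: 3.65
tool_pos: [0.6734, -0.1863, 0.2253]
tool_rot: [0.273, -3.126, -0.003]
contact_force: [0.1, -0.2, -2.0]
opening: 0.0111
grip_force: 42.4
```

Run:
```python
from h import *
o=get_obs();print(o["tool_pos"],o["opening"],o["grip_force"],o["contact_force"])
M=Ro.from_rotvec(o["tool_rot"]).as_matrix()
print(M.round(3)); print(M.T@(np.array([.428,.225,o["tool_pos"][2]])-o["tool_pos"])/.3)
c=get_image("scene")
for k in("mtx","D","R","t"): c[k]=np.array(c[k],float)
cv2.imwrite("pics/s1.png",cv2.resize(c["img"][170:320,220:380],None,fx=4,fy=4,interpolation=cv2.INTER_CUBIC));np.savez("s1.npz",**c)
```

```text
[ 0.6733971  -0.18629664  0.22525908] 0.011148882143027783 42.365455627441406 [ 0.10713907 -0.22354517 -1.96331203]
[[-0.985 -0.173 -0.003]
 [-0.173  0.985  0.001]
 [ 0.003  0.002 -1.   ]]
[0.56814706 1.49194686 0.0046915 ]
```

View pics/s1.png

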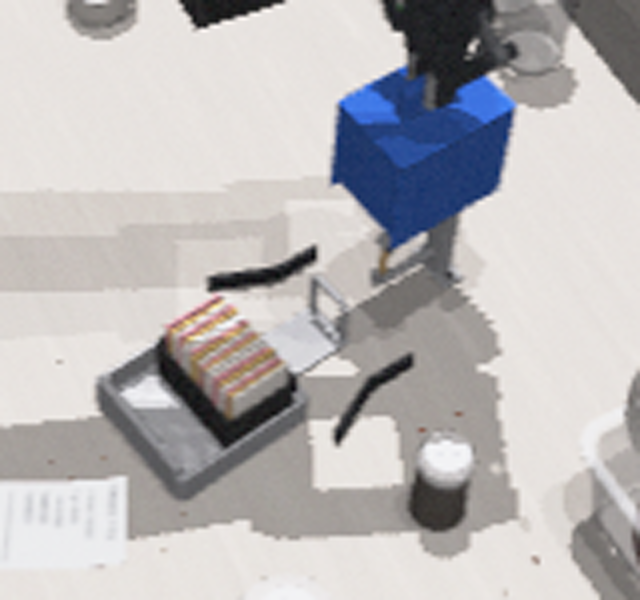

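The lifted hood, at (420,155) in the crop, is clear of the hook, which is visible at (415,255). The carrier and rails are undisturbed.

Emit:
{"name": "carry_out", "arguments": {
  "rows": [
    [0,0,0,0.05,0.13,0,1],
    [0,0,0,0.11,0.29,0,1],
    [0,0,0,0.168,0.44,0,1],
    [0,0,0,0.226,0.593,0,1],
    [0,0,0,0.284,0.746,0,1]
  ]
}}

```text
t: 4.2
tool_pos: [0.5502, 0.0204, 0.2253]
tool_rot: [0.272, -3.129, -0.001]
contact_force: [-0.1, 1.1, -1.3]
opening: 0.0112
grip_force: 42.3
```

Emit:
{"name": "carry_out", "arguments": {
  "rows": [
    [0,0,0,0.058,0.153,0,1],
    [0,0,0,0.116,0.306,0,1],
    [0,0,0,0.174,0.46,0,1],
    [0,0,0,0.23,0.61,0,1],
    [0,0,0,0.284,0.746,0,1]
  ]
}}

```text
t: 4.7
tool_pos: [0.4274, 0.2261, 0.2256]
tool_rot: [0.274, -3.13, -0.0]
contact_force: [0.8, 1.8, -0.8]
opening: 0.011
grip_force: 42.3
```

Emit:
{"name": "carry_out", "arguments": {
  "rows": [
    [0,0,0,0,0,0.1,1],
    [0,0,0,0,0,0.23,1],
    [0,0,0,0,0,0.34,1],
    [0,0,0,0,0,0.38,1],
    [0,0,0,0,0,0.396,1]
  ]
}}

```text
t: 5.2
tool_pos: [0.428, 0.2242, 0.1055]
tool_rot: [0.273, -3.127, 0.001]
contact_force: [-0.3, 0.3, -0.6]
opening: 0.011
grip_force: 42.3
```

Emit:
{"name": "carry_out", "arguments": {
  "rows": [
    [0,0,0,0,0,0.006,1],
    [0,0,0,0,0,0.008,1]
  ]
}}

```text
t: 5.4
tool_pos: [0.4305, 0.2249, 0.1065]
tool_rot: [-0.273, 3.127, 0.001]
contact_force: [0.3, -0.8, -1.1]
opening: 0.0108
grip_force: 42.3
```

Emit:
{"name": "carry_out", "arguments": {
  "rows": [
    [0,0,0,0,0,0.004,1],
    [0,0,0,0,0,0.006,1],
    [0,0,0,0,0,0.008,1],
    [0,0,0,0,0,0.008,1]
  ]
}}

```text
t: 5.8
tool_pos: [0.4293, 0.2247, 0.1026]
tool_rot: [-0.273, 3.129, 0.0]
contact_force: [-0.2, -0.0, -1.2]
opening: 0.011
grip_force: 42.5
```

Emit:
{"name": "carry_out", "arguments": {
  "rows": [
    [0,0,0,0,0,0.005,1],
    [0,0,0,0,0,0.008,1],
    [0,0,0,0,0,0.008,1]
  ]
}}

```text
t: 6.1
tool_pos: [0.4296, 0.2249, 0.1026]
tool_rot: [-0.274, 3.13, 0.0]
contact_force: [-6.6, -1.9, 12.2]
opening: 0.0111
grip_force: 44.3
```

Run:
```python
from h import *
c=get_image("scene")
for k in("mtx","D","R","t"): c[k]=np.array(c[k],float)
im=c["img"]; print(proj(c,[[.428,.225,0]])); o=get_obs();print(o["tool_pos"],o["contact_force"])
cv2.imwrite("pics/s2.png",cv2.resize(im[80:205,150:300],None,fx=4,fy=4,interpolation=cv2.INTER_CUBIC))
```

```text
[[203.34532125 177.03332759]]
[0.42960402 0.22494425 0.10260418] [-6.38665616 -1.1052079  12.0017175 ]
```

View pics/s2.png

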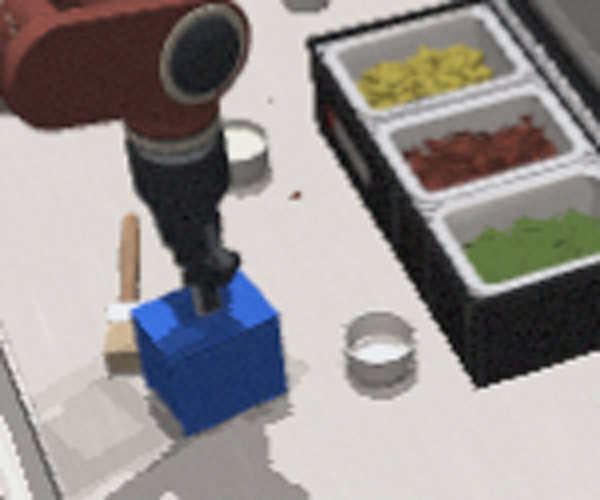

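The hood stands on the counter at (210,360) in the crop, beside the brush and clear of the ramekin at (380,350). The 12 N reading confirms it is down, so I release it.

Emit:
{"name": "carry_out", "arguments": {
  "rows": [
    [0,0,0,0,0,-0.008,1],
    [0,0,0,0,0,-0.008,0.3],
    [0,0,0,0,0,-0.008,-0.5],
    [0,0,0,0,0,-0.008,-0.5],
    [0,0,0,0,0,-0.008,-0.5]
  ]
}}

```text
t: 6.65
tool_pos: [0.4291, 0.2245, 0.1021]
tool_rot: [0.273, -3.129, 0.0]
contact_force: [-0.6, -0.3, 0.4]
opening: 0.0643
grip_force: 0.0
```

Emit:
{"name": "carry_out", "arguments": {
  "rows": [
    [0,0,0,0,0,-0.05,-0.5],
    [0,0,0,0,0,-0.15,-0.5],
    [0,0,0,0,0,-0.25,-0.5],
    [0,0,0,0,0,-0.42,-0.5],
    [0,0,0,0,0,-0.42,-0.5]
  ]
}}

```text
t: 7.15
tool_pos: [0.4329, 0.2259, 0.2379]
tool_rot: [-0.272, 3.115, 0.006]
contact_force: [1.0, -0.1, 0.9]
opening: 0.064
grip_force: 0.0
```

Run:
```python
from h import *
c=get_image("wrist")
for k in("mtx","D","R","t"): c[k]=np.array(c[k],float)
np.savez("w2.npz",**c);im=c["img"]
m=((im[...,0].astype(int)-im[...,2])>50).astype(np.uint8)
k=max(cv2.findContours(m,0,1)[0],key=cv2.contourArea);print(cv2.approxPolyDP(k,3,True)[:,0].tolist())
cv2.imwrite("pics/w2.png",im)
o=get_obs();print(o["tool_pos"],o["opening"]);M=Ro.from_rotvec(o["tool_rot"]).as_matrix();print(M.round(3))
# carrier estimate from top0
t=dict(np.load("t0.npz"));u=np.array([np.cos(np.radians(10.2)),np.sin(np.radians(10.2))]);v=np.array([-u[1],u[0]])
f=lambda p,z: onz(t,(265+(p[0]-2)/5,150+(p[1]-2)/5),z)[:2]
dock=np.array([.6975,-.184])
for n,p,z in[("FL",(218,420),.03),("FR",(402,380),.03),("BR",(460,577),.04),("boxBL",(265,530),.046),("boxBR",(415,488),.05),("eyeL",(245,308),.051),("eyeR",(322,294),.051)]:
    d=f(p,z)-dock;print(n,f(p,z).round(4),"dock",(d@u).round(4),(d@v).round(4))
```

```text
[[235, 125], [239, 243], [322, 243], [326, 125], [315, 121]]
[0.43167066 0.22548661 0.23458282] 0.06398621768576034
[[-0.985 -0.173  0.01 ]
 [-0.173  0.985  0.003]
 [-0.01   0.002 -1.   ]]
FL [ 0.5288 -0.1608] dock -0.1619 0.0527
FR [ 0.5492 -0.2686] dock -0.1609 -0.057
BR [ 0.4347 -0.2953] dock -0.2784 -0.063
boxBL [ 0.4643 -0.1845] dock -0.2296 0.0408
boxBR [ 0.4857 -0.2701] dock -0.2237 -0.0473
eyeL [ 0.5912 -0.1771] dock -0.1034 0.0256
eyeR [ 0.5981 -0.2216] dock -0.1045 -0.0194
```

View pics/w2.png

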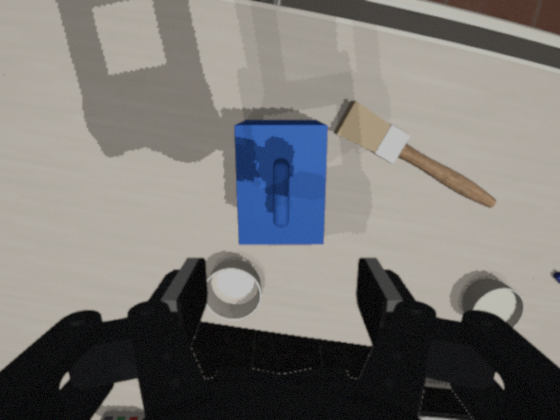

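The hood stands upright at (281,183), clear of the brush at (365,130) and the ramekin at (235,285). Next I go over the bay.

Emit:
{"name": "carry_out", "arguments": {
  "rows": [
    [0,0,0,0.096,-0.757,0,-0.1],
    [0,0,0,0.096,-0.757,0,-0.1],
    [0,0,0,0.096,-0.757,0,-0.1],
    [0,0,0,0.096,-0.757,0,-0.1],
    [0,0,0,0.096,-0.757,0,-0.1]
  ]
}}

```text
t: 7.7
tool_pos: [0.4394, -0.0068, 0.2278]
tool_rot: [0.269, -3.129, 0.001]
contact_force: [0.4, -0.1, 0.2]
opening: 0.0468
grip_force: 0.0
```

Emit:
{"name": "carry_out", "arguments": {
  "rows": [
    [0,0,0,0.096,-0.757,0,-0.1],
    [0,0,0,0.096,-0.757,0,-0.1],
    [0,0,0,0.096,-0.757,0,-0.1],
    [0,0,0,0.096,-0.757,0,-0.1],
    [0,0,0,0.096,-0.757,0,-0.1]
  ]
}}

```text
t: 8.2
tool_pos: [0.4503, -0.2357, 0.2276]
tool_rot: [0.269, -3.129, -0.0]
contact_force: [-0.1, 1.2, 0.0]
opening: 0.0472
grip_force: 0.0
```

Run:
```python
from h import *
c=get_image("wrist")
for k in("mtx","D","R","t"): c[k]=np.array(c[k],float)
np.savez("w3.npz",**c);im=c["img"]
cv2.imwrite("pics/w3.png",im)
o=get_obs();print(o["tool_pos"],o["opening"]);M=Ro.from_rotvec(o["tool_rot"]).as_matrix();print(M.round(3));print(proj(c,[[.452,-.232,.004]]))
```

```text
[ 0.45027228 -0.23833712  0.22761401] 0.047101210063150586
[[-0.986 -0.168 -0.001]
 [-0.168  0.986 -0.002]
 [ 0.002 -0.002 -1.   ]]
[[286.03112593 178.42735887]]
```

View pics/w3.png

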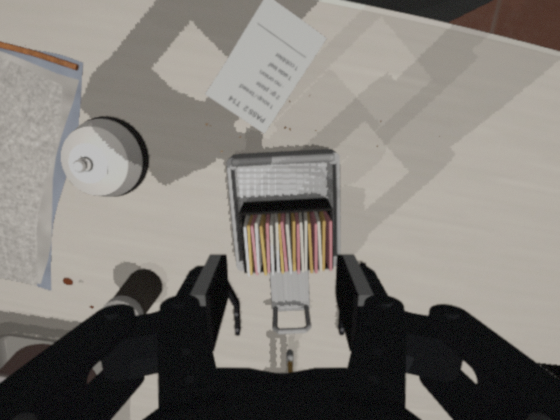

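The end wall's top edge runs from (228,155) to (333,149), the sachet box's rear top edge from (246,214) to (330,209), and the eye bar from (273,328) to (310,328). The bay lies between the wall and the box, around (284,180).

Run:
```python
from h import *
c=dict(np.load("w3.npz"));u=np.array([np.cos(np.radians(10.2)),np.sin(np.radians(10.2))]);v=np.array([-u[1],u[0]]);dock=np.array([.6975,-.184])
P={}
for n,p,z in[("wallR",(228,155),.04),("wallL",(333,149),.04),("boxR",(246,214),.064),("boxL",(330,209),.064),("eyeR",(273,328),.051),("eyeL",(310,328),.051)]:
    P[n]=onz(c,p,z)[:2];d=P[n]-dock;print(n,P[n].round(4),"dock",(d@u).round(4),(d@v).round(4))
a=(P["wallR"]+P["wallL"])/2;e=(P["eyeR"]+P["eyeL"])/2;d=e-a;print("len(181)",np.linalg.norm(d),"yaw",np.degrees(np.arctan2(d[1],d[0])))
w=d/np.linalg.norm(d);b=a+.0305*w;print("bay",b)
o=get_obs();M=Ro.from_rotvec(o["tool_rot"]).as_matrix();print(o["tool_pos"],(M.T@(np.r_[b,.014]-o["tool_pos"])/.3).round(3))
```

```text
wallR [ 0.4324 -0.2908] dock -0.2798 -0.0581
wallL [ 0.4104 -0.1955] dock -0.2846 0.0395
boxR [ 0.4788 -0.2647] dock -0.2295 -0.0407
boxL [ 0.4613 -0.1909] dock -0.2337 0.035
eyeR [ 0.6014 -0.2201] dock -0.1009 -0.0185
eyeL [ 0.5949 -0.182 ] dock -0.1006 0.0202
len(181) 0.18173194044577345 yaw 13.402968728939006
bay [ 0.45105294 -0.23607309]
[ 0.45027228 -0.23833712  0.22761401] [-0.005  0.008  0.712]
```

Emit:
{"name": "carry_out", "arguments": {
  "rows": [
    [0,0,-0.003,0,0.012,0.15,-0.1],
    [0,0,-0.003,0,0.012,0.3,-0.1],
    [0,0,-0.003,0,0.012,0.4,-0.1],
    [0,0,-0.003,0,0.012,0.5,-0.1],
    [0,0,-0.003,0,0.012,0.55,-0.1]
  ]
}}

```text
t: 8.75
tool_pos: [0.4483, -0.2274, 0.0596]
tool_rot: [0.288, -3.124, -0.006]
contact_force: [-0.3, 0.0, 0.8]
opening: 0.0468
grip_force: 0.0
```

Emit:
{"name": "carry_out", "arguments": {
  "rows": [
    [0,0,0,0,0,0.05,-0.1],
    [0,0,0,0,0,0.1,-0.1],
    [0,0,0,0,0,0.13,-0.1],
    [0,0,0,0,0,0.155,-0.1],
    [0,0,0,0,0,0.162,-0.1]
  ]
}}

```text
t: 9.25
tool_pos: [0.4504, -0.2291, 0.0142]
tool_rot: [0.288, -3.128, -0.001]
contact_force: [0.1, 0.4, 0.4]
opening: 0.0465
grip_force: 0.0
```

Emit:
{"name": "carry_out", "arguments": {
  "rows": [
    [0,0,0,-0.02,0,0,-0.1],
    [0,0,0,-0.04,0,0,-0.1],
    [0,0,0,-0.06,0,0,-0.1],
    [0,0,0,-0.08,0,0,-0.1],
    [0,0,0,-0.1,0,0,-0.1]
  ]
}}

```text
t: 9.75
tool_pos: [0.4802, -0.224, 0.0153]
tool_rot: [0.289, -3.127, 0.001]
contact_force: [-4.2, -0.7, 3.9]
opening: 0.0469
grip_force: 2.6
```

Emit:
{"name": "carry_out", "arguments": {
  "rows": [
    [0,0,0,-0.02,0,0,-0.1],
    [0,0,0,-0.04,0,0,-0.1],
    [0,0,0,-0.06,0,0,-0.1],
    [0,0,0,-0.08,0,0,-0.1],
    [0,0,0,-0.1,0,0,-0.1]
  ]
}}

```text
t: 10.25
tool_pos: [0.5084, -0.2187, 0.0153]
tool_rot: [0.289, -3.123, 0.001]
contact_force: [-14.3, -2.6, 9.8]
opening: 0.0469
grip_force: 7.1
```

```bash
cat >> h.py <<'E'
u=np.array([np.cos(np.radians(10.2)),np.sin(np.radians(10.2))]);v=np.array([-u[1],u[0]]);dock=np.array([.6975,-.184])
def dk(p): return np.array([(p[:2]-dock)@u,(p[:2]-dock)@v]).round(4)
E
python3 - <<'E'
from h import *
o=get_obs();print(dk(o["tool_pos"]),o["tool_pos"],o["contact_force"])
c=get_image("wrist")
for k in("mtx","D","R","t"): c[k]=np.array(c[k],float)
np.savez("w4.npz",**c);cv2.imwrite("pics/w4.png",c["img"])
E
```

```text
[-0.1922 -0.0007] [ 0.5084387  -0.21871317  0.01527149] [-14.31498363  -2.63780752   9.78156203]
```

View pics/w4.png

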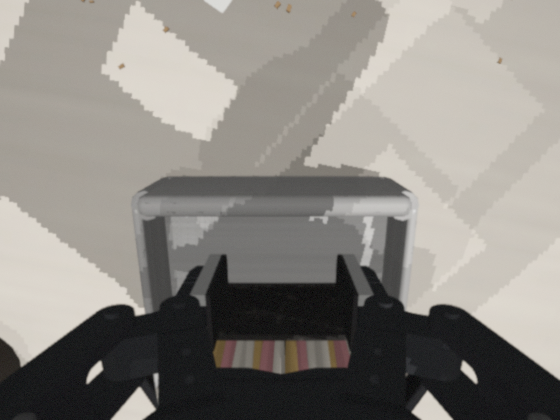

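The carrier is square to the tool: its end wall is level from (135,205) to (413,205) and both fingers bear on the box face. I keep pushing and ease off the slight downward load.

Emit:
{"name": "carry_out", "arguments": {
  "rows": [
    [0,0,0,0,0,-0.005,-0.1],
    [0,0,0,-0.013,0,-0.005,-0.1],
    [0,0,0,-0.026,0,-0.005,-0.1],
    [0,0,0,-0.039,0,-0.005,-0.1],
    [0,0,0,-0.052,0,-0.005,-0.1]
  ]
}}

```text
t: 10.8
tool_pos: [0.5225, -0.2154, 0.016]
tool_rot: [0.289, -3.121, -0.002]
contact_force: [-12.3, -0.8, 7.2]
opening: 0.0467
grip_force: 6.3
```

Emit:
{"name": "carry_out", "arguments": {
  "rows": [
    [0,0,0,-0.012,0,0,-0.1],
    [0,0,0,-0.024,0,0,-0.1],
    [0,0,0,-0.036,0,0,-0.1],
    [0,0,0,-0.048,0,0,-0.1]
  ]
}}

```text
t: 11.2
tool_pos: [0.5369, -0.2126, 0.016]
tool_rot: [0.288, -3.122, -0.002]
contact_force: [-11.8, -0.4, 5.4]
opening: 0.0469
grip_force: 5.7
```

Emit:
{"name": "carry_out", "arguments": {
  "rows": [
    [0,0,0,-0.012,0,0,-0.1],
    [0,0,0,-0.024,0,0,-0.1],
    [0,0,0,-0.034,0,0,-0.1],
    [0,0,0,-0.034,0,0,-0.1]
  ]
}}

```text
t: 11.6
tool_pos: [0.5495, -0.2105, 0.0161]
tool_rot: [-0.288, 3.128, 0.001]
contact_force: [-2.4, -0.0, 0.1]
opening: 0.0467
grip_force: 0.8
```

Emit:
{"name": "carry_out", "arguments": {
  "rows": [
    [0,0,0,-0.006,0,0,-0.1],
    [0,0,0,-0.01,0,0,-0.1],
    [0,0,0,-0.01,0,0,-0.1]
  ]
}}

```text
t: 11.9
tool_pos: [0.552, -0.2101, 0.0161]
tool_rot: [0.288, -3.128, -0.001]
contact_force: [-2.9, 1.2, 0.6]
opening: 0.0472
grip_force: 1.6
```

Emit:
{"name": "carry_out", "arguments": {
  "rows": [
    [0,0,0,-0.006,0,0,-0.1],
    [0,0,0,-0.01,0,0,-0.1],
    [0,0,0,-0.01,0,0,-0.1]
  ]
}}

```text
t: 12.2
tool_pos: [0.5532, -0.2098, 0.0161]
tool_rot: [0.288, -3.124, -0.001]
contact_force: [-10.7, 0.4, 5.4]
opening: 0.0473
grip_force: 5.2
```

Emit:
{"name": "carry_out", "arguments": {
  "rows": [
    [0,0,0,-0.006,0,0,-0.1],
    [0,0,0,-0.01,0,0,-0.1],
    [0,0,0,-0.01,0,0,-0.1]
  ]
}}

```text
t: 12.5
tool_pos: [0.5532, -0.2098, 0.0161]
tool_rot: [0.288, -3.116, -0.002]
contact_force: [-23.3, -1.2, 14.8]
opening: 0.0471
grip_force: 11.4
```

The force dropped when the gate snapped shut, and the carrier then met a hard stop. It is home, so I draw it back.

Emit:
{"name": "carry_out", "arguments": {
  "rows": [
    [0,0,0,0.02,0,0,-0.1],
    [0,0,0,0.04,0,0,-0.1],
    [0,0,0,0.06,0,0,-0.1],
    [0,0,0,0.08,0,0,-0.1],
    [0,0,0,0.08,0,0,-0.1]
  ]
}}

```text
t: 13.0
tool_pos: [0.5339, -0.2137, 0.0162]
tool_rot: [-0.287, 3.128, -0.0]
contact_force: [-0.0, -0.3, -0.9]
opening: 0.0471
grip_force: 0.0
```

Emit:
{"name": "carry_out", "arguments": {
  "rows": [
    [0,0,0,0.015,0,0,-0.1],
    [0,0,0,0.03,0,0,-0.1],
    [0,0,0,0.045,0,0,-0.1],
    [0,0,0,0.06,0,0,-0.1],
    [0,0,0,0.07,0,0,-0.1]
  ]
}}

```text
t: 13.5
tool_pos: [0.5136, -0.2176, 0.0165]
tool_rot: [-0.288, 3.128, -0.0]
contact_force: [3.8, 0.9, -0.6]
opening: 0.0472
grip_force: 1.6
```

Emit:
{"name": "carry_out", "arguments": {
  "rows": [
    [0,0,0,0.01,0,0,-0.1],
    [0,0,0,0.02,0,0,-0.1],
    [0,0,0,0.03,0,0,-0.1]
  ]
}}

```text
t: 13.8
tool_pos: [0.5049, -0.2192, 0.0165]
tool_rot: [-0.288, 3.128, -0.0]
contact_force: [4.6, 2.1, 0.2]
opening: 0.0467
grip_force: 1.9
```

Emit:
{"name": "carry_out", "arguments": {
  "rows": [
    [0,0,0,0.008,0,0,-0.1],
    [0,0,0,0.016,0,0,-0.1],
    [0,0,0,0.02,0,0,-0.1],
    [0,0,0,0.02,0,0,-0.1]
  ]
}}

```text
t: 14.2
tool_pos: [0.4988, -0.2204, 0.0164]
tool_rot: [0.288, -3.128, 0.001]
contact_force: [2.7, 0.8, 2.8]
opening: 0.0469
grip_force: 1.3
```

Emit:
{"name": "carry_out", "arguments": {
  "rows": [
    [0,0,0,0.005,0,0,-0.1],
    [0,0,0,0.01,0,0,-0.1],
    [0,0,0,0.01,0,0,-0.1]
  ]
}}

```text
t: 14.5
tool_pos: [0.4961, -0.2209, 0.0164]
tool_rot: [-0.288, 3.128, -0.001]
contact_force: [3.4, 1.0, 2.5]
opening: 0.0472
grip_force: 1.9
```

Emit:
{"name": "carry_out", "arguments": {
  "rows": [
    [0,0,0,0.005,0,0,-0.1],
    [0,0,0,0.01,0,0,-0.1],
    [0,0,0,0.01,0,0,-0.1]
  ]
}}

```text
t: 14.8
tool_pos: [0.4953, -0.2211, 0.0167]
tool_rot: [-0.287, 3.122, -0.001]
contact_force: [12.3, 2.9, -2.6]
opening: 0.047
grip_force: 6.0
```

Emit:
{"name": "carry_out", "arguments": {
  "rows": [
    [0,0,0,0.004,0,0,-0.1],
    [0,0,0,0.007,0,0,-0.1],
    [0,0,0,0.007,0,0,-0.1]
  ]
}}

```text
t: 15.1
tool_pos: [0.495, -0.2215, 0.0176]
tool_rot: [-0.286, 3.118, -0.002]
contact_force: [16.1, 3.9, -3.5]
opening: 0.0466
grip_force: 8.4
```

The carrier stopped exactly where expected (dock x -206 for the tool) and the force rose, so the gate holds. I back off the wall and lift out.

Emit:
{"name": "carry_out", "arguments": {
  "rows": [
    [0,0,0,-0.015,0,0,-0.1],
    [0,0,0,-0.03,0,0,-0.1],
    [0,0,0,-0.045,0,0,-0.1],
    [0,0,0,-0.05,0,0,-0.1]
  ]
}}

```text
t: 15.5
tool_pos: [0.5051, -0.2187, 0.0155]
tool_rot: [0.288, -3.126, -0.001]
contact_force: [-0.8, 0.4, 0.3]
opening: 0.047
grip_force: 0.0
```

Emit:
{"name": "carry_out", "arguments": {
  "rows": [
    [0,0,0,0,0,-0.05,-0.1],
    [0,0,0,0,0,-0.18,-0.1],
    [0,0,0,0,0,-0.34,-0.1],
    [0,0,0,0,0,-0.5,-0.1],
    [0,0,0,0,0,-0.66,-0.1]
  ]
}}

```text
t: 16.0
tool_pos: [0.505, -0.2189, 0.2172]
tool_rot: [-0.288, 3.128, -0.001]
contact_force: [1.6, -0.0, 0.0]
opening: 0.0471
grip_force: 0.0
```

Run:
```python
from h import *
c=get_image("scene")
for k in("mtx","D","R","t"): c[k]=np.array(c[k],float)
print(proj(c,[[.65,-.19,.05]]))
np.savez("s3.npz",**c);cv2.imwrite("pics/s3.png",cv2.resize(c["img"][210:310,230:360],None,fx=6,fy=6,interpolation=cv2.INTER_CUBIC))
o=get_obs();print(o["tool_pos"],o["tool_rot"]);M=Ro.from_rotvec(o["tool_rot"]).as_matrix()
print((M.T@(np.array([.430,.225,.23])-o["tool_pos"])/.3).round(3))
```

```text
[[314.95169371 234.70484485]]
[ 0.50903419 -0.22114229  0.22776143] [-0.28681753  3.11563596 -0.01534556]
[-0.013  1.51  -0.024]
```

View pics/s3.png

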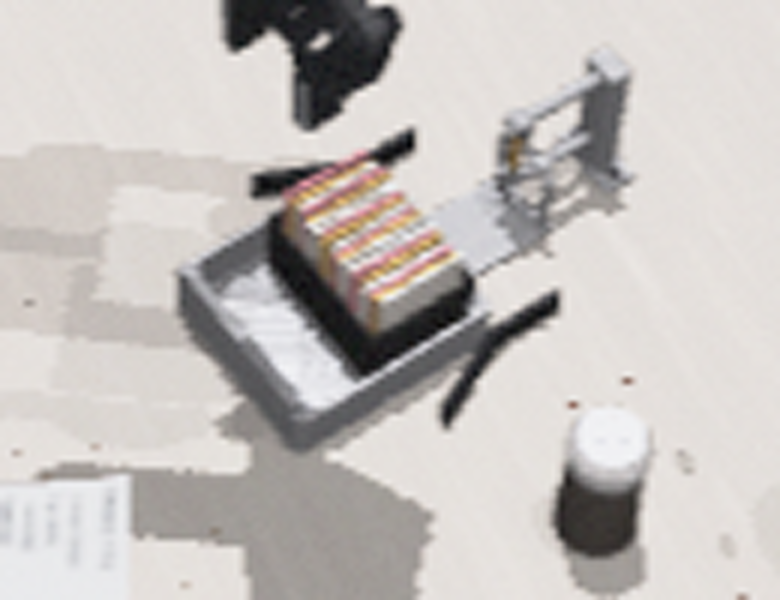

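The eye is behind the shut gate: the gate is at (515,150) and the eye staple right behind it near (530,170). The carrier sits straight between its rails, so I go to fetch the hood.

Emit:
{"name": "carry_out", "arguments": {
  "rows": [
    [0,0,0,-0.0105,0.75,0,-0.5],
    [0,0,0,-0.0105,0.75,0,-0.5],
    [0,0,0,-0.0105,0.75,0,-0.5],
    [0,0,0,-0.0105,0.75,0,-0.5],
    [0,0,0,-0.0105,0.75,0,-0.5]
  ]
}}

```text
t: 16.55
tool_pos: [0.4665, 0.0056, 0.215]
tool_rot: [-0.292, 3.127, 0.001]
contact_force: [0.6, -1.0, 0.6]
opening: 0.0642
grip_force: 0.0
```

Emit:
{"name": "carry_out", "arguments": {
  "rows": [
    [0,0,0.003,-0.0105,0.75,0,-0.5],
    [0,0,0.003,-0.0105,0.75,0,-0.5],
    [0,0,0.003,-0.0105,0.75,0,-0.5],
    [0,0,0.003,-0.0105,0.75,0,-0.5],
    [0,0,0.003,-0.0105,0.75,0,-0.5]
  ]
}}

```text
t: 17.05
tool_pos: [0.4284, 0.2275, 0.2151]
tool_rot: [-0.278, 3.128, 0.001]
contact_force: [0.1, -0.2, -0.4]
opening: 0.0641
grip_force: 0.0
```

Emit:
{"name": "carry_out", "arguments": {
  "rows": [
    [0,0,0,0,0,0,-0.5],
    [0,0,0,0,0,0,-0.5],
    [0,0,0,0,0,0,-0.5]
  ]
}}

```text
t: 17.35
tool_pos: [0.4299, 0.2237, 0.2145]
tool_rot: [-0.271, 3.13, -0.001]
contact_force: [0.3, -0.5, 0.3]
opening: 0.0643
grip_force: 0.0
```

Run:
```python
from h import *
c=get_image("wrist")
for k in("mtx","D","R","t"): c[k]=np.array(c[k],float)
im=c["img"];m=((im[...,0].astype(int)-im[...,2])>50).astype(np.uint8)
for n,c,im in(("w2",dict(np.load("w2.npz")),None),("now",c,im)):
    im=c["img"];m=((im[...,0].astype(int)-im[...,2])>50).astype(np.uint8)
    k=max(cv2.findContours(m,0,1)[0],key=cv2.contourArea);p=cv2.approxPolyDP(k,3,True)[:,0]
    print(n,p.tolist())
    # far edge (bottom of the picture) corners on top face
    q=sorted(p.tolist(),key=lambda a:-a[1])[:2];q.sort();A=[onz(c,x,.095)[:2] for x in q];d=A[1]-A[0]
    w=np.arctan2(d[1],d[0])-np.pi/2;print(np.degrees(w),"centre",(A[0]+A[1])/2-.051*np.array([np.cos(w),np.sin(w)]))
o=get_obs();print(o["tool_pos"],o["tool_rot"])
```

```text
w2 [[235, 125], [239, 243], [322, 243], [326, 125], [315, 121]]
9.911678611192768 centre [0.42793491 0.22310273]
now [[234, 134], [239, 261], [327, 261], [333, 135], [316, 129], [255, 129]]
9.897104178565277 centre [0.4284998  0.22319196]
[0.42994673 0.22356849 0.21439173] [-2.70534805e-01  3.12971280e+00 -4.75165651e-04]
```

Emit:
{"name": "carry_out", "arguments": {
  "rows": [
    [0,0,0,0,0,0.15,-0.5],
    [0,0,0,0,0,0.28,-0.5],
    [0,0,0,0,0,0.37,-0.5],
    [0,0,0,0,0,0.37,-0.5],
    [0,0,0,0,0,0.37,1]
  ],
  "force": 40
}}

```text
t: 17.9
tool_pos: [0.4301, 0.2239, 0.1036]
tool_rot: [0.271, -3.13, 0.0]
contact_force: [-0.5, -0.5, -0.0]
opening: 0.051
grip_force: 0.0
```

Emit:
{"name": "carry_out", "arguments": {
  "rows": [
    [0,0,0,0,0,0,1],
    [0,0,0,0,0,0,1],
    [0,0,0,0,0,0,1],
    [0,0,0,0,0,0,1],
    [0,0,0,0,0,0,1]
  ]
}}

```text
t: 18.4
tool_pos: [0.431, 0.2253, 0.1053]
tool_rot: [-0.273, 3.126, 0.001]
contact_force: [-0.3, -0.1, 6.0]
opening: 0.0109
grip_force: 41.4
```

Emit:
{"name": "carry_out", "arguments": {
  "rows": [
    [0,0,0,0,0,-0.03,1],
    [0,0,0,0,0,-0.1,1],
    [0,0,0,0,0,-0.2,1],
    [0,0,0,0,0,-0.3,1],
    [0,0,0,0,0,-0.4,1]
  ]
}}

```text
t: 18.9
tool_pos: [0.429, 0.2244, 0.224]
tool_rot: [0.273, -3.128, 0.001]
contact_force: [-0.5, 0.2, -1.4]
opening: 0.0109
grip_force: 40.3
```

Emit:
{"name": "carry_out", "arguments": {
  "rows": [
    [0,0,0,0,0,-0.03,1],
    [0,0,0,0,0,-0.03,1],
    [0,0,0,0,0,-0.03,1]
  ]
}}

```text
t: 19.2
tool_pos: [0.4289, 0.2244, 0.2304]
tool_rot: [0.273, -3.127, 0.001]
contact_force: [0.8, -0.4, -1.8]
opening: 0.0111
grip_force: 40.3
```

Emit:
{"name": "carry_out", "arguments": {
  "rows": [
    [0,0,0,-0.05,-0.13,0,1],
    [0,0,0,-0.11,-0.29,0,1],
    [0,0,0,-0.168,-0.44,0,1],
    [0,0,0,-0.226,-0.593,0,1],
    [0,0,0,-0.284,-0.7455,0,1]
  ]
}}

```text
t: 19.7
tool_pos: [0.5518, 0.0174, 0.2292]
tool_rot: [0.273, -3.125, -0.002]
contact_force: [0.8, -0.3, -1.3]
opening: 0.011
grip_force: 40.3
```

Emit:
{"name": "carry_out", "arguments": {
  "rows": [
    [0,0,0,-0.058,-0.153,0,1],
    [0,0,0,-0.116,-0.306,0,1],
    [0,0,0,-0.174,-0.46,0,1],
    [0,0,0,-0.23,-0.61,0,1],
    [0,0,0,-0.284,-0.7455,0,1]
  ]
}}

```text
t: 20.2
tool_pos: [0.6746, -0.1882, 0.2284]
tool_rot: [0.271, -3.125, -0.003]
contact_force: [0.2, 0.1, -1.3]
opening: 0.0112
grip_force: 40.3
```

Emit:
{"name": "carry_out", "arguments": {
  "rows": [
    [0,0,0,0,0,0,1],
    [0,0,0,0,0,0,1],
    [0,0,0,0,0,0,1],
    [0,0,0,0,0,0,1]
  ]
}}

```text
t: 20.6
tool_pos: [0.6744, -0.1849, 0.2317]
tool_rot: [0.275, -3.129, -0.001]
contact_force: [1.3, 0.7, -1.3]
opening: 0.0109
grip_force: 40.3
```

Run:
```python
from h import *
c=get_image("top")
for k in("mtx","D","R","t"): c[k]=np.array(c[k],float)
s=get_image("wrist")
for k in("mtx","D","R","t"): s[k]=np.array(s[k],float)
np.savez("w5.npz",**s)
im=s["img"];m=((im[...,0].astype(int)-im[...,2])>50).astype(np.uint8)
k=max(cv2.findContours(m,0,1)[0],key=cv2.contourArea);p=cv2.approxPolyDP(k,3,True)[:,0].tolist();print(p)
cv2.imwrite("pics/w5.png",im)
o=get_obs();print(o["tool_pos"],o["tool_rot"],o["grip_force"])
```

```text
[[336, 134], [228, 135], [197, 151], [208, 308], [217, 306], [227, 292], [239, 263], [250, 262], [253, 251], [266, 251], [269, 317], [266, 344], [262, 347], [302, 346], [297, 344], [294, 310], [297, 251], [310, 251], [313, 262], [325, 264], [335, 292], [346, 306], [355, 308], [366, 151]]
[ 0.67472697 -0.18507487  0.23242314] [-2.75508214e-01  3.12935462e+00 -4.38388442e-05] 40.340335965156555
```

View pics/w5.png

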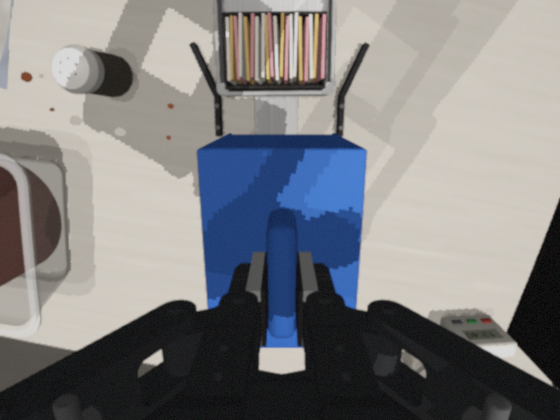

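The hood hangs straight over the hook, its front edge at y≈140 centred on the tongue at (277,115). I lower it gently.

Emit:
{"name": "carry_out", "arguments": {
  "rows": [
    [0,0,0,0,0,0.06,1],
    [0,0,0,0,0,0.11,1],
    [0,0,0,0,0,0.15,1],
    [0,0,0,0,0,0.19,1],
    [0,0,0,0,0,0.22,1]
  ]
}}

```text
t: 21.2
tool_pos: [0.6744, -0.1861, 0.1639]
tool_rot: [0.273, -3.128, -0.002]
contact_force: [0.1, -0.5, -1.2]
opening: 0.0111
grip_force: 40.3
```

Emit:
{"name": "carry_out", "arguments": {
  "rows": [
    [0,0,0,0,0,0.04,1],
    [0,0,0,0,0,0.08,1],
    [0,0,0,0,0,0.11,1],
    [0,0,0,0,0,0.13,1],
    [0,0,0,0,0,0.15,1]
  ]
}}

```text
t: 21.7
tool_pos: [0.6752, -0.1864, 0.1208]
tool_rot: [-0.273, 3.129, -0.0]
contact_force: [0.5, 0.9, -1.3]
opening: 0.011
grip_force: 40.3
```

Emit:
{"name": "carry_out", "arguments": {
  "rows": [
    [0,0,0,0,0,0.01,1],
    [0,0,0,0,0,0.02,1],
    [0,0,0,0,0,0.03,1],
    [0,0,0,0,0,0.035,1],
    [0,0,0,0,0,0.035,1]
  ]
}}

```text
t: 22.2
tool_pos: [0.675, -0.1863, 0.1106]
tool_rot: [0.273, -3.13, -0.0]
contact_force: [-0.4, -0.1, -1.0]
opening: 0.0111
grip_force: 40.3
```

Emit:
{"name": "carry_out", "arguments": {
  "rows": [
    [0,0,0,0,0,0.008,1],
    [0,0,0,0,0,0.016,1],
    [0,0,0,0,0,0.018,1],
    [0,0,0,0,0,0.018,1]
  ]
}}

```text
t: 22.6
tool_pos: [0.6751, -0.1864, 0.1056]
tool_rot: [-0.273, 3.13, -0.0]
contact_force: [-0.9, -0.1, 0.3]
opening: 0.0113
grip_force: 40.5
```

Emit:
{"name": "carry_out", "arguments": {
  "rows": [
    [0,0,0,0,0,0.004,1],
    [0,0,0,0,0,0.006,1],
    [0,0,0,0,0,0.006,1]
  ]
}}

```text
t: 22.9
tool_pos: [0.6753, -0.1864, 0.1055]
tool_rot: [-0.273, 3.129, -0.001]
contact_force: [-4.1, -0.1, 7.1]
opening: 0.0107
grip_force: 41.5
```

The hood is seated: 7 N at the same height as when it stood on the counter. I release it and retreat.

Emit:
{"name": "carry_out", "arguments": {
  "rows": [
    [0,0,0,0,0,-0.005,1],
    [0,0,0,0,0,-0.005,0.3],
    [0,0,0,0,0,-0.005,-0.5],
    [0,0,0,0,0,-0.005,-0.5],
    [0,0,0,0,0,-0.005,-0.5]
  ]
}}

```text
t: 23.4
tool_pos: [0.675, -0.1863, 0.1048]
tool_rot: [0.273, -3.13, -0.0]
contact_force: [-0.3, -0.4, -1.0]
opening: 0.0638
grip_force: 0.0
```

Emit:
{"name": "carry_out", "arguments": {
  "rows": [
    [0,0,0,0,0,-0.05,-0.5],
    [0,0,0,0,0,-0.15,-0.5],
    [0,0,0,0,0,-0.27,-0.5],
    [0,0,0,0,0,-0.4,-0.5],
    [0,0,0,0,0,-0.5,-0.5]
  ]
}}

```text
t: 23.9
tool_pos: [0.6757, -0.1866, 0.2596]
tool_rot: [-0.273, 3.126, -0.003]
contact_force: [0.9, -0.3, 0.3]
opening: 0.064
grip_force: 0.0
```

Emit:
{"name": "carry_out", "arguments": {
  "rows": [
    [0,0,0,0.2,0.5,0,-0.5],
    [0,0,0,0.2,0.5,0,-0.5],
    [0,0,0,0.2,0.5,0,-0.5],
    [0,0,0,0.2,0.5,0,-0.5],
    [0,0,0,0.2,0.5,0,-0.5]
  ]
}}

```text
t: 24.4
tool_pos: [0.5897, -0.0477, 0.2566]
tool_rot: [-0.277, 3.127, -0.001]
contact_force: [0.2, -0.4, -0.4]
opening: 0.0647
grip_force: 0.0
```

Run:
```python
from h import *
a=get_image("scene")["img"]
cv2.imwrite("pics/s4.png",cv2.resize(a[150:350,190:390],None,fx=3,fy=3,interpolation=cv2.INTER_CUBIC))
c=get_image("top")
im=c["img"].astype(int);m=((im[...,0]-im[...,2])>60).astype(np.uint8);m[:,:250]=0
k=max(cv2.findContours(m,0,1)[0],key=cv2.contourArea);print(cv2.approxPolyDP(k,2.5,True)[:,0].tolist())
```

```text
[[326, 160], [302, 165], [308, 199], [334, 194]]
```

View pics/s4.png

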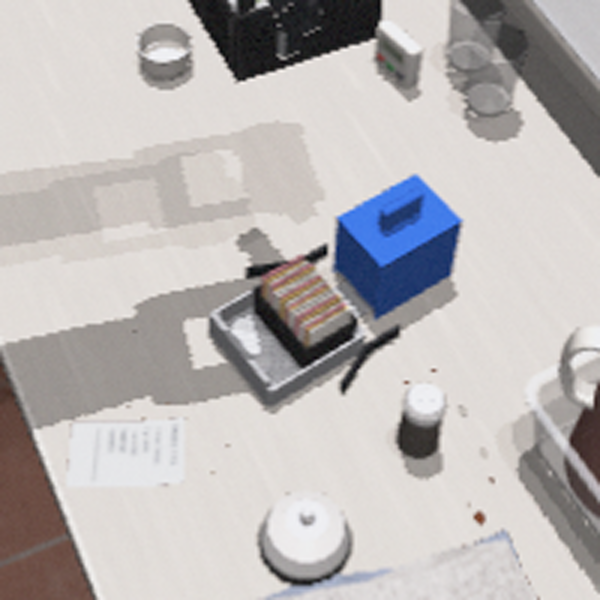

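The hood is back over the hook at (398,245), its corners within a pixel of the start in the top view. The bell, shaker and ramekin are in place, so I hand the job in.

```bash
python3 -c "
from station import finish_job
print(finish_job())"
```

```text
the job is handed in; nothing more can be done
None
```

I handed the job in at about 24 s: the carrier went fully home, the shut gate held when I drew it back, and the hood is back over the hook within a pixel of its start; the bystanders look undisturbed, but I viewed 12 pictures, two over the limit of 10.

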